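# Fetch the tyre lever out of the acrylic box

### The job

Turn the catch on the clear box clockwise to its end stop so that the sprung lid swings open, then take out the tyre lever lying inside: it is longer than the opening, so tilt it and draw it out slantwise from under the fixed cover without forcing it against that. Finish while still holding the lever steady in the gripper, its whole length up in the air well above the top of the box and touching nothing else; leave the catch at its stop, the lid open and the other things on the bench where they are.

Things in the scene. Friction and masses are not known exactly. Their poses are not given: they have to be found in the camera images.
- box: clear acrylic box screwed to the bench: 130 (its x) by 180 (its y) by 46 mm high; origin at the centre of its underside. Sheet 4 mm thick: inner floor 4 mm up, underside of the top 42 mm up. The top from y = -6 to +90 mm is a fixed cover, the rest is the hinged lid. Under the cover, by the -x wall, stands a small chrome socket, 22 mm across, 25 mm high
- opening (a point): centre of the opening under the lid, at the height of the box's top (box x 0, y -46, z 46 mm); with the lid open it is clear for 80 mm along y, between the end wall and the fixed cover's edge, and 122 mm along x
- cover: the box's fixed clear half-cover, 130 x 96 x 4 mm, from box y = -6 to +90 mm; acrylic that cracks if the lever is forced up against it (15 N); origin under its middle, 42 mm above the bench
- lid (a joint): angle of the clear lid (rad): 0 shut, 1.85 fully open. Hinged along the box's +x edge (the far one from the robot). Weak springs (under 1 N at its edge) swing it up by themselves in 2 to 4 s once the catch no longer overlaps it; it then stays open, leaning back beyond that edge
- catch (a joint): angle of the turn catch on the fixed cover (rad), growing clockwise seen from above: 0 = blade straight over the lid (to the box's -y), 1.45 = end stop, blade along the seam (to the box's -x). Starts between 0 and 0.35, stays where it is left; light friction, 0.04 N m. The blade leaves the lid at about 0.9
- catch_grip (a point): middle of the catch's upright black thumb grip, on its turning axis, 59 mm above the bench (box x -20, y +27 mm). The grip is 11 mm thick (point x), 40 mm long (point y, as is the blade) and stands from 50 to 68 mm above the bench; point axes turn with the catch. Under it the blade, a flat strip 16 mm wide, reaches 45 mm from the axis
- lever_mid (a point): centre of the yellow plastic tyre lever in the box: 135 mm long (its y), 18 mm wide (x), 11 mm high (z), about 35 g, flat on the inner floor roughly along the box's y. Its -y, hooked half (18 mm wide) lies under the lid, its +y, spoon half under the fixed cover; longer than the opening
- lever_heel (a point): hooked end of that lever (67.5 mm from its middle, towards -y), the end under the lid
- lever_tip (a point): spoon end of that lever (67.5 mm from its middle, towards +y), the end under the fixed cover
- vise: grey bench vise bolted to the bench left of the work, 125 mm high, about 220 mm long along x; origin under the middle of its round base
- lever2: the twin tyre lever, lying on the bare bench (same shape, 135 x 18 x 11 mm); origin under its middle
- light: orange silicone bike light with a short strap, 24 mm high, 90 mm long; origin under its middle
- socket_big: chrome socket standing on the bench, 30 mm across, 32 mm high; origin under its middle
- spanner: steel combination spanner lying on the bench, 160 mm long; origin under its middle
- oil: white oil bottle with black nozzle, 42 mm across, 124 mm high; origin under its middle
- patchkit: grey patch-kit tin, 62 x 42 x 19 mm; origin under its middle
- lever: the same tyre lever as a whole; origin under its middle, 5.5 mm below point lever_mid
Not all that is in view belongs to the job. What is shaped like the oil but yellow is not meant. Of the things that look like the box, the smaller one is meant.

How it is judged:
On the way:
1. the catch is turned clockwise to its end stop (value of joint catch above 1.33 rad), for 0.2 s.
At the end, for the whole second after the job is handed in: Catch at its stop (over 1.33 rad), lid open (over 1.4 rad); the lever in the fingers, at rest (under 0.05 m/s), its middle and both ends over 66 mm above the bench (20 mm above the box's top), touching neither the box with lid and catch, nor the vise or oil bottle (value of joint catch above 1.33 rad and value of joint lid above 1.4 rad and height (world z) of each of lever_heel, lever_tip, lever_mid above 0.066 m and contact force between lever and the fingers above 1 N and contact force between lever and box below 0.05 N and contact force between lever and vise below 0.05 N and contact force between lever and oil below 0.05 N and linear speed of lever below 0.05 m/s); the arm keeps its last pose, push and grip.
It fails at once if something else on the bench (twin lever, light, socket, spanner, oil bottle, patch kit) is shifted more than 30 mm (distance of any of lever2, light, socket_big, spanner, oil, patchkit from where it was at the start of the episode above 0.03 m).
It fails at once if the lever is forced up against the fixed cover (over 15 N) (contact force between lever and cover above 15 N).
It also fails if it takes over 48 s, if anything falls off the work surface, if the arm or the gripper's body presses on something with over 40 N, if the wrist force passes 120 N, or if a joint passes its speed limit or range.

### The arm

A 6-joint arm with a two-finger parallel gripper is mounted at the origin on the work surface. World frame = base frame: x ahead of the robot, y to its left, z up, the work surface at z = 0. Lengths are in m, angles in rad, forces in N, time in s.
With the tool pointing down it reaches from about 0.35 to 0.975 m from the base axis. Payload 4.9 kg.
Tool frame: the origin (TCP) lies on the front face of the gripper's body, between the roots of the fingers; the fingertips stand ctrl.finger_overhang ahead of it and the grasp point (between the pads) lies 54 mm ahead of it (ctrl.finger_overhang is the distance from the TCP to the fingertips, in m); z points along the fingers, y is the line along which they close (so a half turn about z gives the same grasp; the last joint's range is limited). The gripper opens to 85 mm and grips with 20 to 120 N. Pads are 22 mm wide; open, the fingers measure 114 mm over their backs; the gripper's body (76 mm by 85 mm) begins 54 mm behind the grasp point. The pads swing forward as they close: fully open they stand 13 mm farther back than shut.
Start: joints at [1.135, 0.053, 1.613, -0, 1.476, -0.119], TCP at [0.195, 0.594, 0.304] pointing down, gripper open.
Joint ranges: [-3.01, 3.01], [-1.01, 2.22], [0.06, 2.58], [-1.02, 4.17], [0.09, 2.62], [-3.14, 3.14]. Speed limits (rad/s): [2.57, 2.57, 3.14, 3.14, 3.14, 3.14].

### API

Orientations are given as a rotation vector (axis times angle).
In Python, from station import ctrl, vision gives the robot as it stands. The module is installed in compiled form; this text tells all that it offers.
- The arm moves only by the tool drive_tool, never from a script. Its argument "rows" is a list of rows, each a list of 2 entries, a list of its own where there are three numbers: the shift along the tool's x, y, z in m, then the turn about the tool's z in rad. A call has 1 to 10 rows; each row shifts and turns the commanded pose from where the row before left it, along the tool's axes as they then stand; what a row does not reach is not made up. A row lasts 1/10 s, in which the tool goes at most 50 mm and 8.59 degrees, less where a joint would pass 70% of its speed; a pose out of reach is approached as far as the arm can. A call with a gripper value outside its range is refused whole. "jaw" is the closure, from 0 (fully open) to 1 (shut), set as the call begins (left out, the last holds). The fingers move at their own pace and stop on an object; "grip_force" is the grip in N (left out, the last holds). Time passes only in rows, so rows that do not move let the fingers close. It gives the time, the measured TCP pose, the force, the opening and the grip force at its end, in the units of the state.
- ctrl.get_obs(): the state, without advancing time (a new reading comes with each control period).
- vision.get_image(name): name is "side" or "top" or "wrist"; returns a dict with "image" (420x560x3 uint8, blue, green, red), "vertical_fov" (degrees; the focal length in pixels is half the picture's height over the tangent of half this angle, whatever the lens; pixels are square), "cx", "cy" (the principal point, pixels), "dist_coeffs" ([k1, k2, p1, p2, k3] as OpenCV has them; the pictures are not rectified), "R" (3x3) and "t" (3): a world point X has camera coordinates R X + t. Camera axes: x right, y down, z forward; pixel columns grow to the right and rows downward; lengths in m; the calibration is good to about 2 mm. A picture is of the moment at which its call begins. There is no depth.
- ctrl.finish_job(): hands the job in; it is judged then, once.
The state is a dict: "t": time; "q": joint angles; "dq": joint speeds; "effort": joint torques, N m; "tool_pos": TCP position; "tool_rot": TCP orientation; "contact_force": force on the tool from outside, world axes, zero at the start; "wrist_torque": the same for the moment, N m; "opening": finger opening in m; "grip_force": force on a finger pad.
Only numpy, scipy, OpenCV 4.12 (cv2) and the standard library are available. Lean on these libraries where they do the work, as an engineer would, in place of code of your own. Each camera call takes 0.05 s, during which the arm holds its last target. There are 200 camera calls.

## Working session

There is one attempt and no reset: what is moved stays moved. The work goes in short steps, Python scripts to look and compute and a tool call to move; the robot and the scene stay as the last step left them, time stands still between calls to the robot, and variables do not carry over. Pictures are saved under pics/ and viewed, at most 10 in all, crops included, and the job is handed in when it is done.

Besides the shell and the picture viewer there is one more tool, called after "Emit:" as name([rows], argument=value, ...), one row to a line, values as JSON. drive_tool: Moves the arm, as the interface text tells. Its arguments: {"type":"object","properties":{"rows":{"type":"array","items":{"type":"array"}},"jaw":{"type":"number"},"grip_force":{"type":"number"}},"required":["rows"]}

```bash
mkdir -p pics
cat > h.py <<'E'
import numpy as np, cv2, json
from station import ctrl, vision
from scipy.spatial.transform import Rotation as Ro
def shot(n,f):
    d=vision.get_image(n); cv2.imwrite('pics/'+f+'.png',d['image']); np.save('pics/'+f+'.npy',d,allow_pickle=True); return d
def load(f): return np.load('pics/'+f+'.npy',allow_pickle=True).item()
def K(d):
    h=d['image'].shape[0]; f=h/2/np.tan(np.radians(d['vertical_fov'])/2)
    return np.array([[f,0,d['cx']],[0,f,d['cy']],[0,0,1.]])
def plane(d,px,z):
    px=np.array(px,float).reshape(-1,1,2)
    u=cv2.undistortPoints(px,K(d),np.array(d['dist_coeffs'],float)).reshape(-1,2)
    R=np.array(d['R']);t=np.array(d['t']); C=-R.T@t
    r=np.c_[u,np.ones(len(u))]@R
    return C+r*((z-C[2])/r[:,2])[:,None]
def proj(d,X):
    return cv2.projectPoints(np.array(X,float).reshape(-1,3),cv2.Rodrigues(np.array(d['R']))[0],np.array(d['t'],float),K(d),np.array(d['dist_coeffs'],float))[0].reshape(-1,2)
E
python3 - <<'E'
from h import *
a=shot('top','top0');b=shot('side','side0')
cv2.imwrite('pics/both0.png',cv2.resize(np.vstack([a['image'],b['image']]),None,fx=.71,fy=.71))
for d in(a,b): print(-np.array(d['R']).T@np.array(d['t']))
o=ctrl.get_obs();print({k:np.round(v,3) for k,v in o.items()},ctrl.finger_overhang)
E
```

```text
[0.27596208 0.05675205 1.1147245 ]
[-0.10272993 -0.72712001  1.15822861]
{'t': np.float64(0.1), 'q': array([ 1.135,  0.053,  1.614,  0.   ,  1.476, -0.119]), 'dq': array([-0.001,  0.   , -0.003, -0.   ,  0.   ,  0.001]), 'effort': array([ 0.0000e+00, -3.9490e+01, -3.7137e+01, -0.0000e+00,  4.0000e-03,
        0.0000e+00]), 'tool_pos': array([0.195, 0.594, 0.303]), 'tool_rot': array([-4.960e-01, -3.102e+00,  3.000e-03]), 'contact_force': array([-0.446, -0.226, -0.882]), 'wrist_torque': array([-0.046, -0.011,  0.018]), 'grip_force': np.float64(0.0), 'opening': np.float64(0.086)} 0.0726
```

View pics/top0.png

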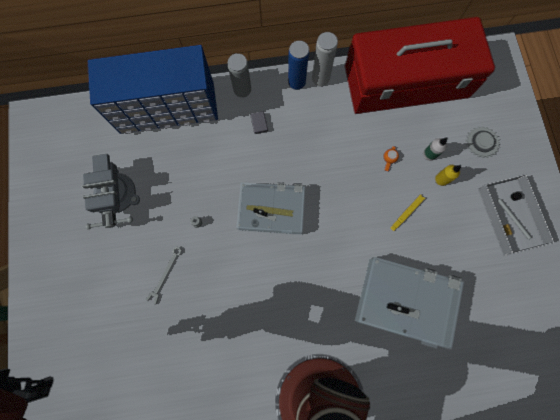

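View pics/side0.png

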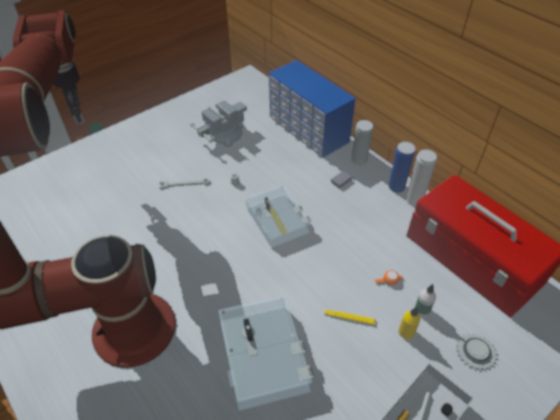

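Candidates: boxes are the small one at top (271,208) and the large one at (410,303). The yellow levers are one in the small box (270,210) and the twin on the bench (408,212). The black grips are at (262,212) and (400,309). I choose the small box, and check it in one close crop.

Run:
```python
from h import *
d=load('top0')
c=d['image'][172:245,226:318]
cv2.imwrite('pics/crop0.png',cv2.resize(c,None,fx=8,fy=8,interpolation=cv2.INTER_CUBIC))
h=cv2.cvtColor(d['image'],cv2.COLOR_BGR2HSV)
m=np.zeros(h.shape[:2],np.uint8);m[172:245,226:318]=cv2.inRange(h,(18,70,70),(35,255,255))[172:245,226:318]
ys,xs=np.nonzero(m);print(len(xs),xs.min(),xs.max(),ys.min(),ys.max())
r=cv2.minAreaRect(np.c_[xs,ys].astype(np.float32));print(r);print(plane(d,cv2.boxPoints(r),.012).round(4))
```

```text
201 247 292 206 215
((269.3500061035156, 210.0499725341797), (45.396263122558594, 5.656854629516602), 8.130102157592773)
[[ 0.5269  0.1209  0.012 ]
 [ 0.5428  0.1165  0.012 ]
 [ 0.5052 -0.0075  0.012 ]
 [ 0.4895 -0.0028  0.012 ]]
```

View pics/crop0.png

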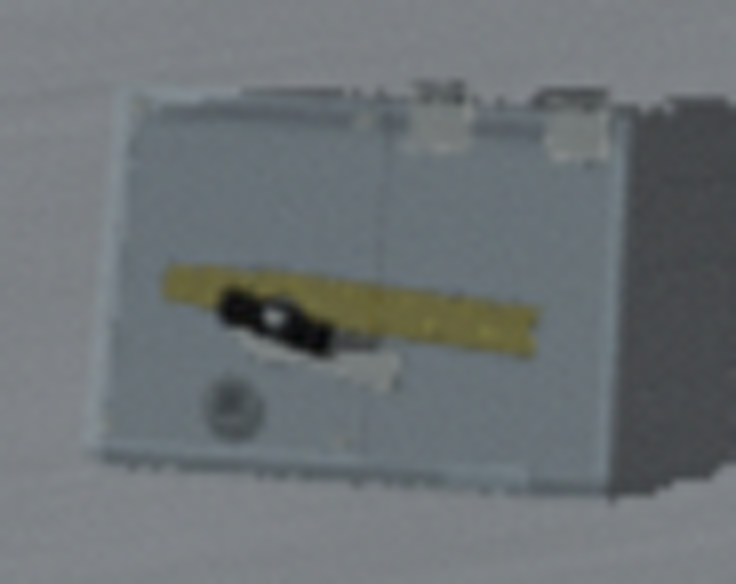

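Run:
```python
from h import *
d=load('top0')
f=lambda P:[(226+(x+.5)/8-.5,172+(y+.5)/8-.5) for x,y in P]
c=plane(d,f([(122,95),(626,112),(608,490),(97,455)]),.046);print(c.round(4),[np.linalg.norm(c[i]-c[i-1]).round(3) for i in range(4)],c.mean(0))
g=plane(d,f([(222,305),(330,335),(275,318)]),.066);print(g.round(4))
L=plane(d,f([(163,283),(537,333)]),.012);print(L,np.linalg.norm(L[0]-L[1]))
s=plane(d,f([(385,130),(368,455)]),.046);print(s)
```

```text
[[ 0.596   0.1249  0.046 ]
 [ 0.5637 -0.0486  0.046 ]
 [ 0.4329 -0.0211  0.046 ]
 [ 0.4706  0.1494  0.046 ]] [np.float64(0.128), np.float64(0.177), np.float64(0.134), np.float64(0.175)] [0.51579482 0.05117318 0.046     ]
[[0.5117 0.0995 0.066 ]
 [0.496  0.0648 0.066 ]
 [0.5046 0.0823 0.066 ]]
[[ 0.53494248  0.12141135  0.012     ]
 [ 0.49714951 -0.00760872  0.012     ]] 0.13444138379021908
[[0.56974412 0.03567437 0.046     ]
 [0.45691113 0.05796833 0.046     ]]
```

```bash
cat >> h.py <<'E'
def go(p,yaw=None):
    "print tool-frame shift to TCP p and the turn about tool z so that tool y lies along heading yaw (mod pi)"
    o=ctrl.get_obs();R=Ro.from_rotvec(o['tool_rot']).as_matrix()
    print('shift',(R.T@(np.array(p)-o['tool_pos'])).round(4),'pos',o['tool_pos'].round(4),'q',o['q'].round(2),'t',o['t'])
    a=np.arctan2(R[1,1],R[0,1]);print('yheading',a.round(3))
    if yaw is not None: print('turn',((a-yaw+np.pi/2)%np.pi-np.pi/2).round(3))
E
python3 - <<'E'
from h import *
go((.5035,.082,.2),-.425)
E
```

```text
shift [-0.453  -0.3896  0.1034] pos [0.1945 0.5935 0.3028] q [ 1.13  0.05  1.61  0.    1.48 -0.12] t 0.1
yheading 1.254
turn -1.463
```

Emit:
drive_tool([
  [[-0.0348,-0.03,0.008],0],
  [[-0.0348,-0.03,0.008],0],
  [[-0.0348,-0.03,0.008],0],
  [[-0.0348,-0.03,0.008],0],
  [[-0.0348,-0.03,0.008],0],
  [[-0.0348,-0.03,0.008],0],
  [[-0.0348,-0.03,0.008],0],
  [[-0.0348,-0.03,0.008],0],
  [[-0.0348,-0.03,0.008],0],
  [[-0.0348,-0.03,0.008],0],
], jaw=0.3, grip_force=40)

```text
t: 1.1
tool_pos: [0.4323, 0.1986, 0.2234]
tool_rot: [0.495, 3.102, 0.0]
contact_force: [0.1, 0.2, -0.5]
opening: 0.0596
grip_force: 0.0
```

Emit:
drive_tool([
  [[-0.0348,-0.03,0.008],0],
  [[-0.0348,-0.03,0.008],0],
  [[-0.0348,-0.03,0.008],0],
  [[0,0,0],-0.146],
  [[0,0,0],-0.146],
  [[0,0,0],-0.146],
  [[0,0,0],-0.146],
  [[0,0,0],-0.146],
  [[0,0,0],-0.146],
  [[0,0,0],-0.146],
])

```text
t: 2.1
tool_pos: [0.5027, 0.0823, 0.1993]
tool_rot: [1.093, -2.944, -0.001]
contact_force: [0.5, -0.4, 0.5]
opening: 0.0602
grip_force: 0.0
```

Emit:
drive_tool([
  [[0,0,0],-0.146],
  [[0,0,0],-0.146],
  [[0,0,0],-0.146],
  [[0,0,0],0],
])

```text
t: 2.5
tool_pos: [0.5028, 0.0824, 0.1994]
tool_rot: [1.699, -2.642, -0.001]
contact_force: [0.3, 0.8, 0.0]
opening: 0.0599
grip_force: 0.0
```

Run:
```python
from h import *
d=shot('wrist','w1');go((.5035,.082,.14),-.425);print(ctrl.get_obs()['opening'])
print(proj(d,[(.5035,.082,.068),(.516,.051,.046)]))
```

```text
shift [ 0.     -0.0008  0.0595] pos [0.5028 0.0824 0.1995] q [ 0.02 -0.14  1.98 -0.    1.3  -2.69] t 2.55
yheading 2.711
turn -0.005
0.05996887692749752
[[273.97093436 225.1641428 ]
 [236.06683609 179.22943991]]
```

View pics/w1.png

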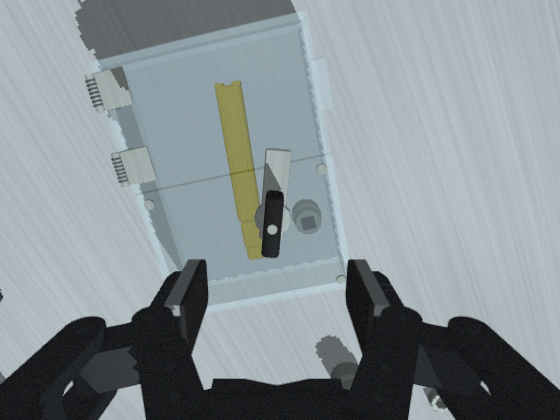

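The close wrist view shows the grip from (275,193) to (270,257), with its centre screw at (272,229). The lever's hooked end is at (229,83) and its spoon end at (256,257). The seam runs (135,195)–(332,153).

Run:
```python
from h import *
d=load('w1')
print('grip',plane(d,[(275,193),(270,256),(272,229)],.068).round(4))
L=plane(d,[(229,83),(256,257)],.013);print('lever',L.round(4),np.linalg.norm(L[0]-L[1]))
print('seam/corner(301,16)',plane(d,[(135,195),(332,153),(301,16),(342,287)],.046).round(4))
```

```text
grip [[0.4946 0.0641 0.068 ]
 [0.5142 0.0994 0.068 ]
 [0.5056 0.0837 0.068 ]]
lever [[ 0.4972 -0.0057  0.013 ]
 [ 0.5362  0.119   0.013 ]] 0.1306263769088695
seam/corner(301,16) [[ 0.5805  0.033   0.046 ]
 [ 0.454   0.0608  0.046 ]
 [ 0.4406 -0.0188  0.046 ]
 [ 0.4828  0.1517  0.046 ]]
```

Emit:
drive_tool([
  [[-0.001,-0.0015,0.02],0.04],
  [[0,0,0.02],0],
  [[0,0,0.02],0],
  [[0,0,0.012],0],
  [[0,0,0],0],
])

```text
t: 3.05
tool_pos: [0.5034, 0.0826, 0.1257]
tool_rot: [1.642, -2.674, -0.003]
contact_force: [-0.4, -0.2, -0.5]
opening: 0.0598
grip_force: 0.0
```

Emit:
drive_tool([
  [[0,0,0],0],
  [[0,0,0],0],
  [[0,0,0],0],
  [[0,0,0],0],
  [[0,0,0],0],
  [[0,0,0],0],
  [[0,0,0],0],
], jaw=1, grip_force=30)

```text
t: 3.75
tool_pos: [0.5056, 0.0826, 0.1291]
tool_rot: [-1.645, 2.674, -0.002]
contact_force: [-1.6, 0.0, 5.9]
opening: 0.0096
grip_force: 34.2
```

Emit:
drive_tool([
  [[0,0,-0.003],0],
  [[0,0,0],0.1],
  [[0,0,0],0.1],
  [[0,0,0],0.1],
  [[0,0,0],0.1],
  [[0,0,0],0.1],
  [[0,0,0],0.1],
  [[0,0,0],0.1],
])

```text
t: 4.55
tool_pos: [0.5054, 0.0827, 0.1293]
tool_rot: [-0.622, 3.076, -0.0]
contact_force: [10.1, 0.3, -12.6]
opening: 0.0097
grip_force: 32.1
```

Emit:
drive_tool([
  [[0,0,0],0.1],
  [[0,0,0],0.1],
  [[0,0,0],0.1],
  [[0,0,0],0.1],
  [[0,0,0],0.1],
  [[0,0,0],0.08],
  [[0,0,0],0],
  [[0,0,0],0],
])

```text
t: 5.35
tool_pos: [0.5053, 0.0826, 0.1295]
tool_rot: [0.273, 3.127, -0.0]
contact_force: [7.5, 1.3, -9.5]
opening: 0.0096
grip_force: 42.6
```

Run:
```python
from h import *
o=ctrl.get_obs();go(o['tool_pos']);print(o['wrist_torque'],o['contact_force'],o['opening'])
```

```text
shift [0. 0. 0.] pos [0.5053 0.0826 0.1295] q [ 0.02 -0.04  2.02 -0.    1.16 -1.38] t 5.35
yheading 1.397
[ 0.07012045 -1.37021479  0.8707854 ] [ 7.51810356  1.31550234 -9.50285533] 0.009617079216944416
```

Emit:
drive_tool([
  [[0,0,0],0],
  [[0,0,0],0],
  [[0,0,0],0],
  [[0,0,-0.02],0],
  [[0,0,-0.04],0],
  [[0,0,-0.04],0],
  [[0,0,-0.04],0],
  [[0,0,-0.03],0],
  [[0,0,0],0],
], jaw=0.4)

```text
t: 6.25
tool_pos: [0.5069, 0.0827, 0.3074]
tool_rot: [0.277, 3.119, 0.002]
contact_force: [-0.4, 0.5, 0.3]
opening: 0.0514
grip_force: 0.0
```

Run:
```python
from h import *
d=shot('wrist','w2');go((.5,0,.2),-.3)
```

```text
shift [-0.0082 -0.0825  0.1042] pos [0.5058 0.0827 0.3042] q [ 0.02 -0.22  1.87 -0.    1.49 -1.38] t 6.3
yheading 1.394
turn -1.448
```

View pics/w2.png

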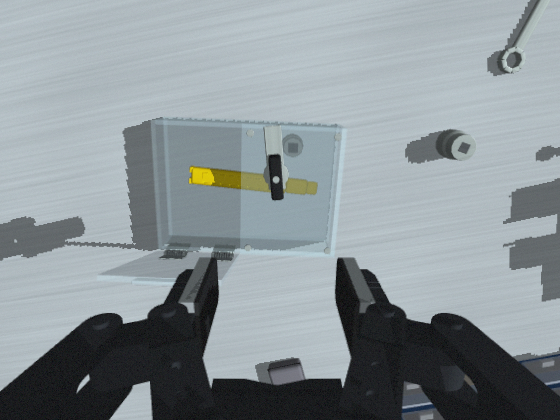

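The lid has swung open (leaning back at lower left) and the blade lies along the seam towards -x. The lever's heel is at (190,176) and its tip at (317,187).

Run:
```python
from h import *
d=load('w2')
h=cv2.cvtColor(d['image'],cv2.COLOR_BGR2HSV)
m=cv2.inRange(h,(18,150,120),(35,255,255));m[:150]=0;m[220:]=0
ys,xs=np.nonzero(m);r=cv2.minAreaRect(np.c_[xs,ys].astype(np.float32));print(r,plane(d,cv2.boxPoints(r),.013).round(4).tolist())
L=plane(d,[(189.5,176),(317,187)],.013);print('lever',L.round(4),np.linalg.norm(L[0]-L[1]))
u=(L[1]-L[0])/np.linalg.norm(L[1]-L[0]);yaw=-np.arctan2(u[0],u[1]);p=L[0]+.014*u
c=plane(d,[(152,118),(158,250),(345,124),(240,120),(236,250)],.046);print(c.round(4))
print('grasp',p,yaw);go((p[0],p[1],.2),yaw)
```

```text
((214.9620819091797, 176.4552001953125), (51.322113037109375, 17.190414428710938), 4.763641834259033) [[0.5065, -0.0091, 0.013], [0.4891, -0.0032, 0.013], [0.5029, 0.0479, 0.013], [0.5205, 0.0426, 0.013]]
lever [[ 0.4995 -0.0064  0.013 ]
 [ 0.5346  0.1223  0.013 ]] 0.13341837128966963
[[ 0.4351 -0.0174  0.046 ]
 [ 0.5622 -0.0477  0.046 ]
 [ 0.4712  0.1534  0.046 ]
 [ 0.4512  0.0605  0.046 ]
 [ 0.5759  0.0302  0.046 ]]
grasp [0.50320162 0.00706884 0.013     ] -0.2660485941862719
shift [-0.0101 -0.075   0.1042] pos [0.5058 0.0827 0.3042] q [ 0.02 -0.22  1.87 -0.    1.49 -1.38] t 6.3
yheading 1.394
turn -1.482
```

Emit:
drive_tool([
  [[-0.005,-0.0375,0.01],0],
  [[-0.0045,-0.0375,0.01],0],
  [[0,0,0.012],-0.148],
  [[0,0,0.012],-0.148],
  [[0,0,0.012],-0.148],
  [[0,0,0.012],-0.148],
  [[0,0,0.012],-0.148],
  [[0,0,0.012],-0.148],
  [[0,0,0.012],-0.148],
  [[0,0,0.01],-0.148],
])

```text
t: 7.3
tool_pos: [0.4995, 0.0073, 0.184]
tool_rot: [1.523, -2.744, -0.004]
contact_force: [-0.1, 0.2, 0.3]
opening: 0.0511
grip_force: 0.0
```

Emit:
drive_tool([
  [[0,0,0],-0.148],
  [[0,0,0],-0.148],
  [[0,0,0],0],
])

```text
t: 7.6
tool_pos: [0.4998, 0.0072, 0.1849]
tool_rot: [1.903, -2.496, -0.004]
contact_force: [0.6, 0.7, -0.2]
opening: 0.0514
grip_force: 0.0
```

Run:
```python
from h import *
d=shot('wrist','w3');go((.502,.007,.081),-.27)
```

```text
shift [-0.0004 -0.0022  0.1043] pos [0.5001 0.0072 0.1853] q [-0.13 -0.14  2.01 -0.    1.28 -3.01] t 7.65
yheading 2.871
turn -0.001
```

View pics/w3.png

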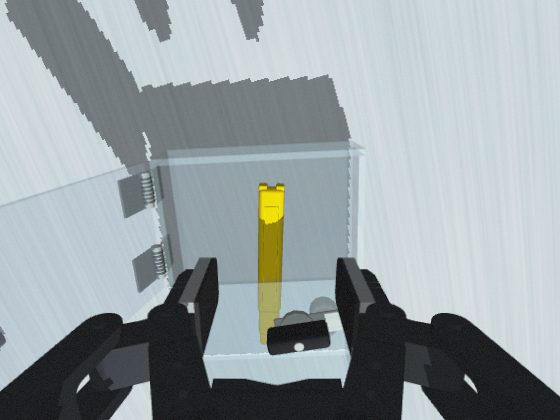

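The lever runs straight up the image, heel (271,186), slightly left of the finger mid-line (~277).

Run:
```python
from h import *
d=load('w3')
L=plane(d,[(271,186),(271,222),(271,265)],.014);print(L.round(4))
o=ctrl.get_obs();R=Ro.from_rotvec(o['tool_rot']).as_matrix();print(((L-o['tool_pos'])@R).round(4))
```

```text
[[ 0.4986 -0.007   0.014 ]
 [ 0.5057  0.0185  0.014 ]
 [ 0.5149  0.0512  0.014 ]]
[[ 0.014  -0.0029  0.1713]
 [-0.0125 -0.003   0.1713]
 [-0.0464 -0.003   0.1712]]
```

Emit:
drive_tool([
  [[0,-0.003,0.03],0],
  [[0,0,0.03],0],
  [[0,0,0.025],0],
  [[0,0,0.012],0],
  [[0,0,0.006],0],
  [[0,0,0],0],
])

```text
t: 8.25
tool_pos: [0.5037, 0.0063, 0.0836]
tool_rot: [1.904, -2.498, -0.001]
contact_force: [-0.0, -0.2, -0.3]
opening: 0.0512
grip_force: 0.0
```

Emit:
drive_tool([
  [[0,0,0],0],
  [[0,0,0],0],
  [[0,0,0],0],
  [[0,0,0],0],
  [[0,0,0],0],
  [[0,0,0],0],
], jaw=1, grip_force=20)

```text
t: 8.85
tool_pos: [0.505, 0.0062, 0.0853]
tool_rot: [-1.904, 2.497, -0.003]
contact_force: [-0.8, -0.0, 6.5]
opening: 0.0165
grip_force: 20.0
```

Emit:
drive_tool([
  [[0,0,-0.006],0],
  [[0.005,0,-0.004],0],
  [[0.005,0,-0.002],0],
  [[0.004,0,-0.002],0],
  [[0.002,0,0],0],
  [[0,0,0],0],
])

```text
t: 9.45
tool_pos: [0.4995, -0.0094, 0.0978]
tool_rot: [1.904, -2.498, -0.0]
contact_force: [0.3, -0.1, -0.6]
opening: 0.0169
grip_force: 19.5
```

Run:
```python
from h import *
o=ctrl.get_obs();print(o['contact_force'],o['wrist_torque'],o['opening'],o['tool_pos'])
d=shot('wrist','w4')
cv2.imwrite('pics/w4s.png',d['image'][120:])
```

```text
[ 0.30189011 -0.05388858 -0.55102316] [-0.02498335  0.02319822  0.00868545] 0.016937096776107875 [ 0.49946691 -0.009435    0.09775661]
```

View pics/w4.png

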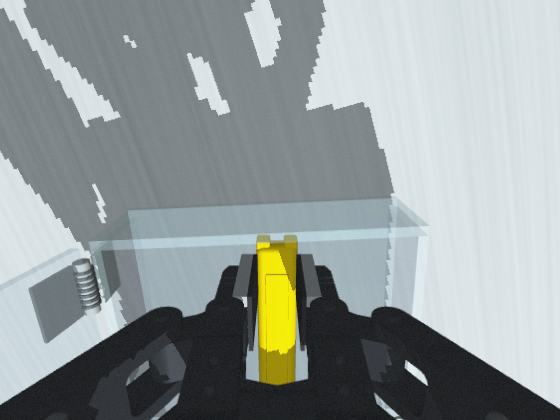

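The lever is held squarely by its heel, a few mm short of the end wall (heel at (277,240)). Next I lift slowly and watch the force.

Emit:
drive_tool([
  [[0,0,-0.004],0],
  [[0,0,-0.004],0],
  [[0,0,-0.004],0],
  [[0,0,-0.002],0],
  [[0,0,-0.002],0],
  [[0,0,0],0],
])

```text
t: 10.1
tool_pos: [0.4998, -0.009, 0.1141]
tool_rot: [-1.905, 2.498, -0.001]
contact_force: [1.1, 0.0, -1.6]
opening: 0.0171
grip_force: 19.6
```

Emit:
drive_tool([
  [[0,0,-0.002],0],
  [[0,0,0],0],
])

```text
t: 10.3
tool_pos: [0.4995, -0.0091, 0.1157]
tool_rot: [1.905, -2.498, -0.001]
contact_force: [1.3, 0.3, -2.7]
opening: 0.017
grip_force: 19.6
```

Emit:
drive_tool([
  [[0,0,-0.002],0],
  [[0,0,0],0],
])

```text
t: 10.5
tool_pos: [0.4995, -0.009, 0.1178]
tool_rot: [1.905, -2.497, -0.001]
contact_force: [-0.4, 0.8, -2.3]
opening: 0.0172
grip_force: 19.6
```

Emit:
drive_tool([
  [[0,0,-0.002],0],
  [[0,0,-0.002],0],
  [[0,0,-0.002],0],
])

```text
t: 10.8
tool_pos: [0.4997, -0.0091, 0.1241]
tool_rot: [1.905, -2.498, 0.0]
contact_force: [0.2, 0.6, -1.9]
opening: 0.0165
grip_force: 19.6
```

Emit:
drive_tool([
  [[0,0,-0.002],0],
  [[0,0,-0.002],0],
  [[0,0,-0.002],0],
  [[0,0,-0.002],0],
])

```text
t: 11.2
tool_pos: [0.4998, -0.0092, 0.1322]
tool_rot: [-1.905, 2.498, -0.0]
contact_force: [0.1, -0.0, -1.9]
opening: 0.0164
grip_force: 19.5
```

Run:
```python
from h import *
d=shot('side','s5')
X=np.array(ctrl.get_obs()['tool_pos']);u,v=proj(d,[(.50,.02,.05)])[0];u,v=int(u),int(v);print(u,v)
cv2.imwrite('pics/s5c.png',cv2.resize(d['image'][max(v-60,0):v+50,u-70:u+70],None,fx=5,fy=5,interpolation=cv2.INTER_CUBIC))
```

```text
278 217
```

View pics/s5c.png

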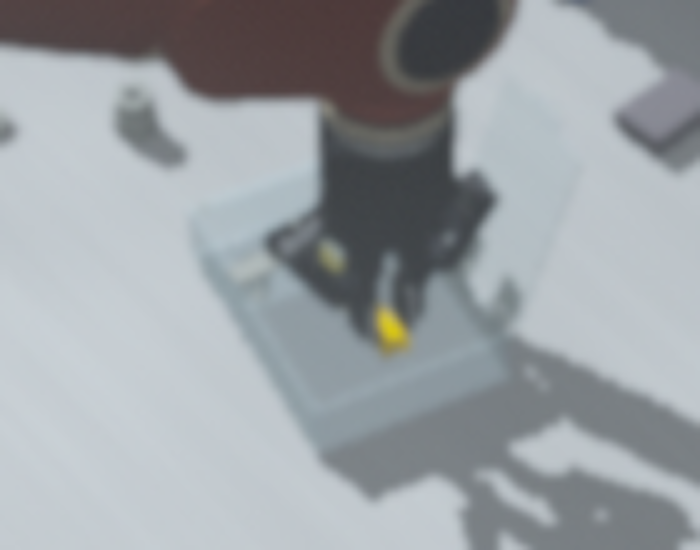

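Emit:
drive_tool([
  [[0.005,0,-0.0017],0.025],
  [[0.005,0,-0.0018],0.025],
  [[0.008,0,-0.0029],0.025],
  [[0.008,0,-0.0029],0.025],
  [[0,0,0],0],
])

```text
t: 11.75
tool_pos: [0.4918, -0.035, 0.1419]
tool_rot: [-1.775, 2.592, -0.002]
contact_force: [0.1, 0.1, -0.6]
opening: 0.0166
grip_force: 20.1
```

Run:
```python
from h import *
o=ctrl.get_obs();go(o['tool_pos']);print(o['contact_force'],o['wrist_torque'])
```

```text
shift [0. 0. 0.] pos [ 0.4918 -0.035   0.1419] q [-0.22 -0.11  2.05 -0.    1.19 -2.99] t 11.75
yheading 2.772
[ 0.07238956  0.11877553 -0.57104683] [-0.13825663  0.08424407 -0.0034371 ]
```

Emit:
drive_tool([
  [[0.008,0,-0.0029],0.025],
  [[0.008,0,-0.0029],0.025],
  [[0.008,0,-0.0029],0.025],
  [[0.008,0,-0.0029],0.025],
  [[0,0,0],0],
])

```text
t: 12.25
tool_pos: [0.4792, -0.0642, 0.1536]
tool_rot: [-1.643, 2.677, -0.002]
contact_force: [0.2, -0.1, -0.1]
opening: 0.0162
grip_force: 23.9
```

Emit:
drive_tool([
  [[0.008,0,-0.0029],0.025],
  [[0.008,0,-0.0029],0.025],
  [[0.008,0,-0.003],0.025],
  [[0.008,0,-0.004],0.025],
  [[0,0,0],0],
])

```text
t: 12.75
tool_pos: [0.4636, -0.0921, 0.1664]
tool_rot: [-1.507, 2.755, -0.002]
contact_force: [0.3, -0.1, -0.2]
opening: 0.0163
grip_force: 23.9
```

Run:
```python
from h import *
o=ctrl.get_obs();go(o['tool_pos']);print(o['contact_force'],o['wrist_torque'])
a=shot('side','s6');b=shot('top','t6')
c=[]
for d in(a,b):
    u,v=proj(d,[(.50,.02,.06)])[0].astype(int);c.append(cv2.resize(d['image'][v-60:v+60,u-65:u+65],None,fx=3,fy=3,interpolation=cv2.INTER_CUBIC))
cv2.imwrite('pics/c6.png',np.hstack(c))
```

```text
shift [0. 0. 0.] pos [ 0.4636 -0.0921  0.1664] q [-0.35 -0.19  2.09 -0.    1.25 -2.93] t 12.75
yheading 2.572
[ 0.30048204 -0.10667411 -0.2281526 ] [-0.04855544 -0.00015206  0.02632126]
```

View pics/c6.png

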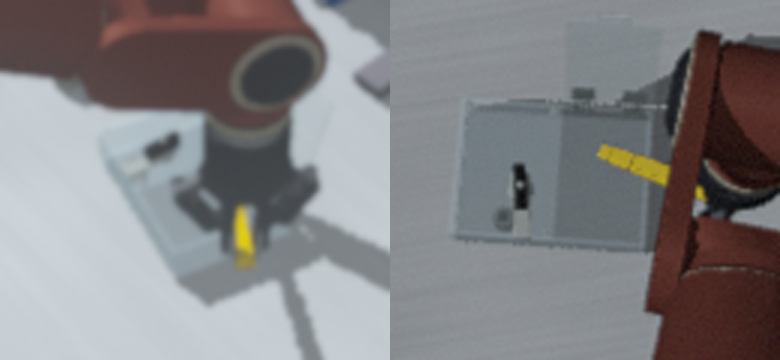

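The tip (600,150 in the right half) is already clear of the cover edge (column ~558), so I lift straight up.

Emit:
drive_tool([
  [[0,0,0],0],
  [[0,0,-0.01],0],
  [[0,0,-0.02],0],
  [[0,0,-0.02],0],
  [[0,0,-0.02],0],
  [[0,0,-0.02],0],
  [[0,0,-0.02],0],
  [[0,0,-0.01],0],
  [[0,0,0],0],
  [[0,0,0],0],
], grip_force=40)

```text
t: 13.85
tool_pos: [0.4635, -0.0911, 0.2851]
tool_rot: [1.511, -2.754, -0.001]
contact_force: [0.2, -0.8, -1.1]
opening: 0.0154
grip_force: 39.1
```

Emit:
drive_tool([
  [[0,0,0],0],
  [[0,0,0],0],
  [[0,0,0],0],
  [[0,0,0],0],
  [[0,0,0],0],
])

```text
t: 14.35
tool_pos: [0.4636, -0.0912, 0.2854]
tool_rot: [1.51, -2.754, -0.0]
contact_force: [0.4, -0.2, -0.4]
opening: 0.0155
grip_force: 39.1
```

Run:
```python
from h import *
o=ctrl.get_obs();print(o['tool_pos'],o['contact_force'],o['opening'],o['grip_force'],o['t'])
b=shot('top','t7');w=shot('wrist','w7');s=shot('side','s7')
u,v=proj(b,[(.50,.02,.1)])[0].astype(int);c=b['image'][v-60:v+60,u-65:u+65]
u,v=proj(s,[(.48,-.03,.1)])[0].astype(int);e=s['image'][v-70:v+50,u-65:u+65]
cv2.imwrite('pics/c7.png',np.hstack([cv2.resize(x,(390,360),interpolation=cv2.INTER_CUBIC) for x in (c,e)]))
```

```text
[ 0.46361017 -0.09120819  0.28541958] [ 0.44975114 -0.17492287 -0.42875984] 0.015468741463336376 39.07317101955414 14.35
```

View pics/c7.png

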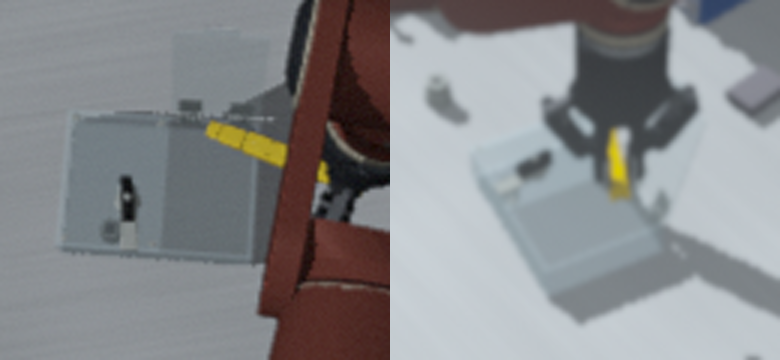

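The lever hangs in the fingers well above the box, the lid is open and the catch blade lies along the seam.

```bash
python3 -c "
from station import ctrl
print(ctrl.finish_job())"
```

```text
the job is handed in; nothing more can be done
None
```

I handed the job in at about 14.5 s of the 48 s. By my last pictures and readings, the lever is steady in the gripper about 0.2 m up, touching nothing else, with the catch at its stop and the lid open; the hand-in gave no verdict back.

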